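Shut off the burner gas in the bench valve box

TASK

Shut off the burner gas on this lab bench: push the sliding metal cover of the grey valve box by its turned-up lip all the way to the left, then push the yellow gas handle clockwise through its quarter turn to the stop, so that it lies across its pipe. Leave the blue air handle as it is and the cover open, and do not disturb the burner, dishes, jar or tube rack standing around the box.

Things in the scene. Friction and masses are not known exactly. Their poses are not given: they have to be found in the camera images.
- box: Fixed grey steel valve box, 170 mm deep (x), 480 mm wide (y), top 88 mm high; guide rails on its front and rear edges reach 97 mm. Origin: bench level, mid-depth, 215 mm from the outside of its right end; +y runs left along the box, +x away from the robot (yaw up to 0.3 rad). Open bay: x -75 to 75, y -211 to 21 mm; left of it a fixed deck, over which the cover slides.
- cover (a joint): Slide of the flat aluminium cover (146 x 235 mm, 3 mm thick, top face at height 93 mm). 0 = bay fully covered, 0.235 m = fully open at its stop, moving along the box's +y (to the robot's left). It starts 0 to 30 mm open. It runs stiffly: about 4 N of push, and it stays where it is left.
- lip (a point): Middle of the cover's upright lip at its right-hand end, on the lip's right-hand face, 114 mm above the bench. The lip is a 3 mm plate, 110 mm long along the box's x, rising from the cover (93 mm) to 116 mm high. Push this face towards the box's +y. It moves with the cover, from box y -210 mm at joint 0 to +25 mm at the stop.
- gas_lever (a joint): Turn of the yellow gas handle about its upright pivot. 0 = open, along its pipe, pointing to the box's -x (to the robot); pi/2 = shut at its stop, across the pipe, pointing to the box's +y. Closes clockwise seen from above. Starts at 0 to 0.35 rad. Stiff: 0.3 N m, about 6 N near its end; stays where left.
- gas_pivot (a point): Point on the gas handle's upright turning axis, 71 mm above the bench. The two valves' pivots are at (30,-60) and (30,-150) mm in the box's x, y; gas and air may be in either place. A brass hose outlet on each pipe sticks out 40 mm in front of the box, 35 mm high; the pipes enter 23 mm behind it.
- gas_tip (a point): Free end of the yellow gas handle, 60 mm from the pivot. The grip is 14 mm wide, 66 to 76 mm above the bench, and runs from 16 to 60 mm from the pivot. Below it is free space down to the pipe and fittings (all under 53 mm high, but for the stem within 10 mm of the pivot).
- air_lever (a joint): Turn of the blue compressed-air handle, same kind of valve and same meaning of values. Starts at 0 to 0.3 rad; to be left there.
- air_pivot (a point): Point on the upright turning axis of the air handle, 71 mm above the bench.
- air_tip (a point): Free end of the blue air handle, 60 mm from its pivot; same size as the gas handle.
- burner: Loose bunsen burner, blue round foot 80 mm across, brass tube, 125 mm tall; origin under its centre. Stands in front of the left part of the box.
- dishes: Loose stack of three glass culture dishes, 92 mm across, 45 mm tall; origin under its centre. Stands in front of the box.
- reagent: Loose amber jar, 60 mm across, 105 mm tall; origin under its centre. Stands behind the box.
- rack: Loose red test-tube rack with corked tubes, 150 x 62 mm and 104 mm tall; origin under its centre, long side along its x. Stands to the right of the box.
Mind the look-alikes: they are no part of the job. Leave any green or purple look-alike of the burner alone.

How it is judged:
By the outcome, as a careful person would: the job done as asked, in the order asked, and still so for the second after the job is handed in, with the robot touching nothing.
It also fails if it takes over 48 s, if anything falls off the work surface, if the arm or the gripper's body presses on something with over 40 N, if the wrist force passes 120 N, or if a joint passes its speed limit or range.

ROBOT

A 7-joint arm with a two-finger parallel gripper is mounted at the origin on the work surface. World frame = base frame: x ahead of the robot, y to its left, z up, the work surface at z = 0. Lengths are in m, angles in rad, forces in N, time in s.
With the tool pointing down it reaches from about 0.4 to 0.875 m from the base axis. Payload 19.3 kg.
Tool frame: the origin (TCP) lies midway between the tips of the shut fingers; the grasp point (between the pads) lies 19 mm behind it; z points along the fingers, y is the line along which they close (so a half turn about z gives the same grasp; the last joint's range is limited). The gripper opens to 85 mm and grips with 20 to 120 N. Pads are 22 mm wide; open, the fingers measure 114 mm over their backs; the gripper's body (76 mm by 85 mm) begins 54 mm behind the grasp point. The pads swing forward as they close: fully open they stand 13 mm farther back than shut.
Start: joints at [-1.362, 0.521, -0.036, 1.599, 0.021, 1.021, -0.113], TCP at [0.172, 0.601, 0.231] pointing down, gripper open.
Joint ranges: [-2.91, 2.91], [-0.3, 2.13], [-1.5, 1.42], [0.17, 2.43], [-1.26, 4.41], [0.16, 1.93], [-2.52, 2.52]. Speed limits (rad/s): [1.89, 1.89, 2.39, 2.39, 3.01, 3.01, 3.01].

INTERFACE

Orientations are given as [roll, pitch, yaw] about the fixed x, y, z axes, in that order (R = Rz(yaw) Ry(pitch) Rx(roll)).
In Python, from workcell import telemetry, grab_frame, calibration, bot, outline_of, landmark_of gives the robot as it stands. The module is installed in compiled form; this text tells all that it offers.
- The arm moves only by the shell command python3 -m inch 'ROWS' [FORCE]. ROWS is JSON, a list of rows, each a list of 7 numbers: the shift along the tool's x, y, z in m, then the turn, a rotation vector about the tool's x, y, z in rad, then the closure, from 0 (fully open) to 1 (shut). A call has 1 to 5 rows; each row shifts and turns the commanded pose from where the row before left it, along the tool's axes as they then stand; what a row does not reach is not made up. A row lasts 1/10 s, in which the tool goes at most 50 mm and 8.59 degrees, less where a joint would pass 70% of its speed; a pose out of reach is approached as far as the arm can. A call is refused whole if a number of a shift passes 0.05 or a number of a turn 0.15, either way. A call with a gripper value outside its range is refused whole. The fingers move at their own pace and stop on an object; FORCE is the grip in N (left out, the last holds). Time passes only in rows, so rows that do not move let the fingers close. It gives the time, the measured TCP pose, the force, the opening and the grip force at its end, in the units of the state.
- telemetry.observe(): the state, without advancing time (a new reading comes with each control period).
- grab_frame(name): name is "scene" or "top"; returns the picture (480x640x3 uint8, red, green, blue); there is no depth.
- calibration(name): a dict with "fovy" (degrees; the focal length in pixels is half the picture's height over the tangent of half this angle, whatever the lens; pixels are square), "cx", "cy" (the principal point, pixels), "pose" (4x4, takes a point from camera to world coordinates). Camera axes: x right, y down, z forward; pixel columns grow to the right and rows downward; lengths in m; the calibration is good to about 2 mm. A picture is of the moment at which its call begins. calibration takes no time and is no camera call.
- bot.job_done(): hands the job in; it is judged then, once.
Trained networks look in the newest picture that a camera, given by its name, has taken for a name from the list of things; names that differ only in an ending like _2 or _b are one class to them, and where a whole thing is asked for, a point or a joint stands for the part that bears it (a point fixed in the world has none). Each returns a list of dicts, best first, with "score" (0 to 1); they miss things now and then, are a little off and sometimes report something else, mostly with a low value. They report only what shows in the picture. A call takes as long as a camera call. They do not tell look-alikes from the thing itself.
- outline_of(label, camera): "region" (480x640 bool, what is visible of it) and "rect" ([left, top, right, bottom] in pixels, round what is visible of it).
- landmark_of(label, camera): "xy" ([column, row] in pixels: a listed point, or the origin of a listed thing).
The state is a dict: "clock": time; "qpos": joint angles; "qd": joint speeds; "joint_efforts": joint torques, N m; "position": TCP position; "tool_rot": TCP orientation; "force": force on the tool from outside, world axes, zero at the start; "moment": the same for the moment, N m; "grip_width": finger opening in m; "finger_force": force on a finger pad.
Only numpy, scipy, OpenCV 4.12 (cv2) and the standard library are available. Lean on these libraries where they do the work, as an engineer would, in place of code of your own. Each camera call takes 0.05 s, during which the arm holds its last target. There are 200 camera calls.

## Working session

There is one attempt and no reset: what is moved stays moved. The work goes in short steps, Python scripts to look and compute and a shell command to move; the robot and the scene stay as the last step left them, time stands still between calls to the robot, and variables do not carry over. Pictures are saved under pics/ and viewed, at most 10 in all, crops included, and the job is handed in when it is done.

```bash
mkdir -p pics
cat > h.py <<'E'
import numpy as np, cv2
from workcell import telemetry, grab_frame, calibration, bot, outline_of, landmark_of
def ray(cam,xy):
    c=calibration(cam);f=240/np.tan(np.radians(c["fovy"])/2);P=np.array(c["pose"])
    d=P[:3,:3]@np.array([(xy[0]-c["cx"])/f,(xy[1]-c["cy"])/f,1]);return P[:3,3],d
def at(cam,xy,z):
    o,d=ray(cam,xy);return o+d*(z-o[2])/d[2]
def proj(cam,p):
    c=calibration(cam);f=240/np.tan(np.radians(c["fovy"])/2);P=np.array(c["pose"])
    q=P[:3,:3].T@(np.array(p)-P[:3,3]);return np.array([c["cx"]+f*q[0]/q[2],c["cy"]+f*q[1]/q[2]])
E
python3 - <<'E'
from h import *
for c in("scene","top"):
    im=grab_frame(c);cv2.imwrite(f"pics/{c}0.png",im[:,:,::-1]);P=np.array(calibration(c)["pose"]);print(c,calibration(c)["fovy"],P[:3,3].round(3),P[:3,2].round(2))
    for n,z in dict(box=0,lip=.114,gas_pivot=.071,gas_tip=.071,air_pivot=.071,air_tip=.071,burner=0,dishes=0,reagent=0,rack=0).items():
        for r in landmark_of(n,c)[:2]: print(n,round(r["score"],2),np.round(r["xy"]),at(c,r["xy"],z).round(3))
s=telemetry.observe();print(s)
E
```

```text
scene 49.83555508790068 [ 1.183 -0.464  1.083] [-0.52  0.43 -0.73]
box 0.74 [336. 281.] [0.558 0.112 0.   ]
lip 0.63 [290. 302.] [ 0.601 -0.07   0.114]
air_pivot 0.83 [308. 310.] [ 0.622 -0.034  0.071]
burner 0.9 [390. 170.] [0.326 0.544 0.   ]
burner 0.84 [315. 178.] [0.199 0.334 0.   ]
dishes 0.58 [295. 239.] [0.369 0.121 0.   ]
reagent 0.56 [374. 335.] [0.742 0.071 0.   ]
rack 0.6 [233. 388.] [ 0.637 -0.267  0.   ]
top 51.54679341803868 [0.364 0.12  1.307] [ 0.11  0.01 -0.99]
box 0.95 [336. 211.] [0.565 0.105 0.   ]
lip 0.93 [410. 186.] [ 0.605 -0.073  0.114]
burner 0.94 [271. 306.] [0.32 0.28 0.  ]
burner 0.8 [247. 360.] [0.184 0.344 0.   ]
dishes 0.85 [336. 281.] [0.38  0.111 0.   ]
reagent 0.91 [348. 149.] [0.733 0.07  0.   ]
{'clock': 1.1, 'qpos': array([-1.36218917,  0.52141693, -0.03633151,  1.59952376,  0.0211866 ,
        1.02105655, -0.11281508]), 'qd': array([ 0.00053294, -0.00033953,  0.00037989, -0.00015231,  0.00167974,
       -0.00108034, -0.00023746]), 'joint_efforts': array([-1.70903033e-03, -9.26853490e+01,  1.97842084e+00, -3.70270228e+01,
        1.82448502e-02,  1.73795564e-03, -5.29640033e-05]), 'position': array([0.17200501, 0.60085536, 0.23127135]), 'tool_rot': array([-3.14157025e+00, -2.73297965e-05,  2.86274824e+00]), 'force': array([-1.04976594,  0.3301754 , -0.42091834]), 'moment': array([ 2.88211274e-06, -2.42115197e-02,  3.80652966e-02]), 'finger_force': 0.0, 'grip_width': 0.08471618826531593}
```

View pics/scene0.png

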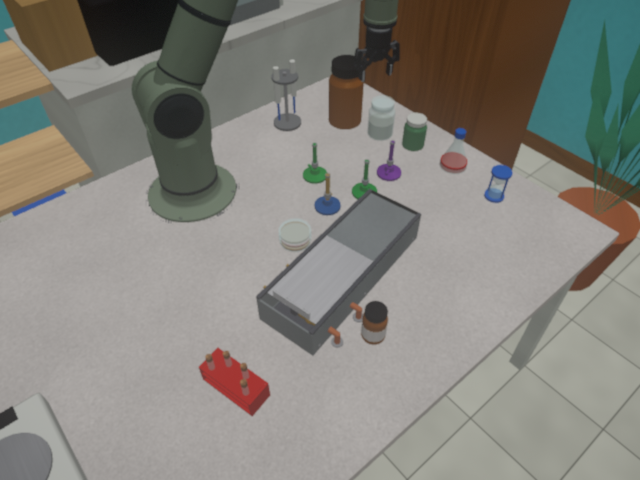

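View pics/top0.png

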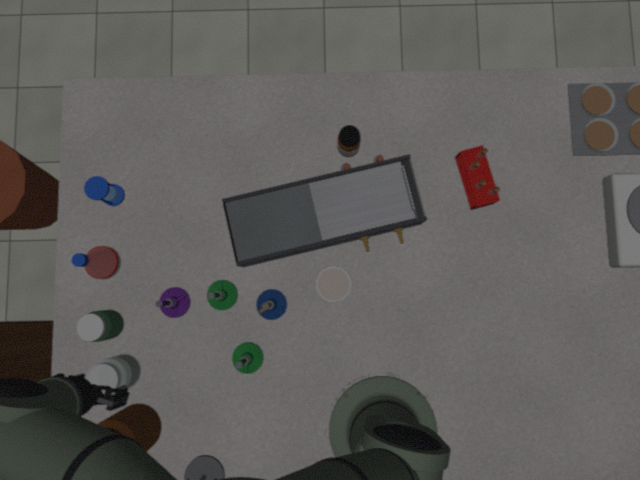

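Both views agree. In top, the box corners are about (223,200), (410,156), (425,219) and (240,265), and the lip is at about (408,186). The rack is at (478,178), the dishes at (333,285) and the blue burner at (271,305). Next I'll fit the box pose.

```bash
cat > fit.py <<'E'
from h import *
im=grab_frame("top");r=outline_of("box","top")
m=np.zeros((480,640),np.uint8)
for x in r: print(x["score"],x["rect"],x["region"].sum())
pts=np.array([at("top",p,.095)[:2] for p in [(223,200),(410,156),(425,219),(240,265)]])
print(pts.round(3),[np.linalg.norm(pts[i]-pts[(i+1)%4]).round(3) for i in range(4)])
u=(pts[0]-pts[1])+(pts[3]-pts[2]);u/=np.linalg.norm(u)   # +y box
yaw=np.arctan2(-u[0],u[1]);c=pts.mean(0);o=c-u*.025
print("yaw",yaw,"origin",o)
ex=np.array([u[1],-u[0]])
for cam in("top","scene"):
    im=cv2.resize(grab_frame(cam),None,fx=3,fy=3,interpolation=cv2.INTER_CUBIC)[:,:,::-1].copy()
    for x in(-.085,.085):
        for y in(-.215,.265):
            for z in(0,.097):
                q=proj(cam,[*(o+ex*x+u*y),z])*3;cv2.circle(im,tuple(int(v) for v in q),3,(0,0,255) if z else (255,0,0),-1)
    cut=im[420:840,620:1400] if cam=="top" else im[540:1110,740:1300]
    cv2.imwrite(f"pics/{cam}1.png",cut)
for n in("lip",):
    p=at("top",landmark_of(n,"top")[0]["xy"],.114)[:2]-o;print(n,p@ex,p@u)
E
python3 fit.py
```

```text
0.93 [222.8, 151.8, 427.2, 264.5] 13838
[[ 0.585  0.386]
 [ 0.686 -0.08 ]
 [ 0.527 -0.111]
 [ 0.423  0.344]] [np.float64(0.477), np.float64(0.162), np.float64(0.467), np.float64(0.167)]
yaw 0.2181514446244853 origin [0.56052705 0.11033036]
lip 0.009981748717900418 -0.18798797087785282
```

View pics/top1.png

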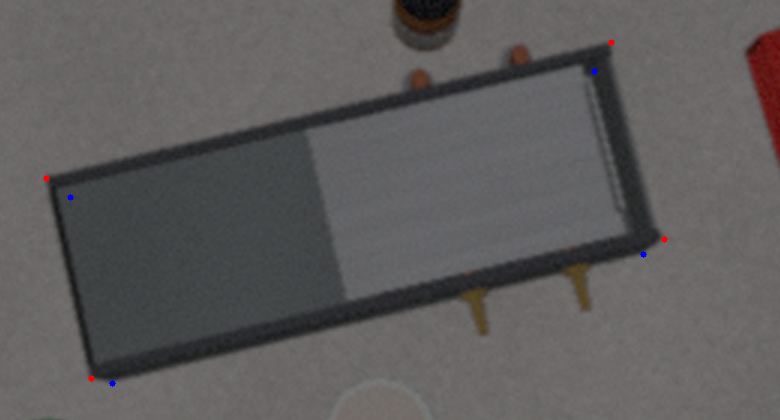

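View pics/scene1.png

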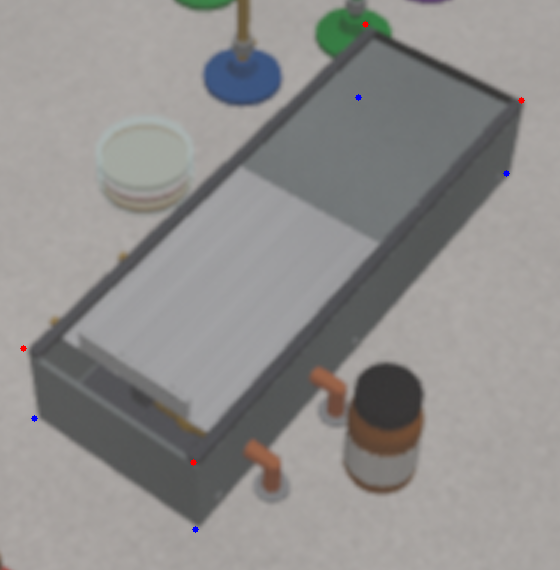

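The fit holds: yaw is about 0.218, the origin about (0.560, 0.112), and the lip at box y -0.188, so the cover is about 22 mm open. I'll write a planner that gives rows in tool axes.

```bash
cat > plan.py <<'E'
# usage: plan.py boxx boxy z yaw step -> prints rows (tool axes) from the present pose
import sys
from h import *
from scipy.spatial.transform import Rotation as R
O=np.array([.5605,.1115]);W=.218
bx,by,z,yaw,step=map(float,sys.argv[1:6])
c,s=np.cos(W),np.sin(W);t=np.array([*(O+[c*bx-s*by,s*bx+c*by]),z])
st=telemetry.observe();p=st["position"];y=st["tool_rot"][2]
dy=(W+yaw-y+np.pi)%(2*np.pi)-np.pi
n=int(np.ceil(max(np.linalg.norm(t-p)/step,abs(dy)/.145)));nt=max(1,int(np.ceil(abs(dy)/.145))) if abs(dy)>.01 else 0
print("t",st["clock"],"target",t.round(4),"n",n,"box now",(np.array([[c,s],[-s,c]])@(p-t+[*(t[:2]-O),0])[:2]).round(4),"q7",st["qpos"][6].round(2))
d=(t-p)/n
for k in range(n):
    Q=R.from_euler("xyz",[np.pi,0,y]).as_matrix();v=Q.T@d
    w=-dy/nt if k<nt else 0;y-=w
    if k<=nt or k==n-1: print(k,v.round(4),round(w,4))
E
python3 plan.py 0 -.25 .2 3.14159 .049
```

```text
t 1.35 target [ 0.6146 -0.1326  0.2   ] n 18 box now [-0.2734  0.5618] q7 -0.11
0 [-0.0349 -0.0324  0.0017] -0.1242
1 [-0.0306 -0.0365  0.0017] -0.1242
2 [-0.0258 -0.04    0.0017] -0.1242
3 [-0.0207 -0.0429  0.0017] -0.1242
4 [-0.0152 -0.0451  0.0017] 0
17 [-0.0152 -0.0451  0.0017] 0
```

```bash
python3 -m inch '[[-0.035,-0.032,0.0,0,0,-0.124,1],[-0.031,-0.036,0.0,0,0,-0.124,1],[-0.026,-0.04,0.0,0,0,-0.124,1],[-0.021,-0.043,0.0,0,0,-0.124,1],[-0.015,-0.045,0,0,0,0,1]]'
python3 -m inch '[[-0.015,-0.045,0,0,0,0,1],[-0.015,-0.045,0,0,0,0,1],[-0.015,-0.045,0,0,0,0,1],[-0.015,-0.045,0,0,0,0,1],[-0.015,-0.045,0,0,0,0,1]]'
python3 plan.py 0 -.25 .2 3.14159 .049
```

```text
clock: 1.85
position: [0.2968, 0.396, 0.2314]
tool_rot: [3.141, 0.0, -2.92]
force: [1.1, 0.8, 0.9]
grip_width: 0.0123
finger_force: 0.0
clock: 2.35
position: [0.4184, 0.1924, 0.2316]
tool_rot: [3.141, 0.001, -2.924]
force: [1.0, 0.1, -0.3]
grip_width: -0.0001
finger_force: 0.0
t 2.35 target [ 0.6146 -0.1326  0.2   ] n 8 box now [-0.1212  0.1097] q7 1.23
0 [-0.0152 -0.045   0.004 ] 0
7 [-0.0152 -0.045   0.004 ] 0
```

```bash
python3 -m inch '[[-0.015,-0.045,0.004,0,0,0,1],[-0.015,-0.045,0.004,0,0,0,1],[-0.015,-0.045,0.004,0,0,0,1],[-0.015,-0.045,0.004,0,0,0,1],[-0.015,-0.045,0.004,0,0,0,1]]'
python3 -m inch '[[-0.015,-0.045,0.004,0,0,0,1],[-0.015,-0.045,0.004,0,0,0,1],[0,0,0,0,0,0,1],[0,0,0,0,0,0,1]]'
cat > look.py <<'E'
import sys
from h import *
n,x,y,w,hh,f=sys.argv[1],*map(int,sys.argv[2:7])
a=sys.argv[7] if len(sys.argv)>7 else "top"
im=grab_frame(a)[y:y+hh,x:x+w,::-1];cv2.imwrite(f"pics/{n}.png",cv2.resize(im,None,fx=f,fy=f,interpolation=cv2.INTER_CUBIC))
E
python3 plan.py 0 -.25 .103 3.14159 .049
```

```text
clock: 2.85
position: [0.5402, -0.0112, 0.2113]
tool_rot: [-3.142, 0.0, -2.924]
force: [0.3, 1.9, 1.1]
grip_width: -0.0
finger_force: 0.0
clock: 3.25
position: [0.588, -0.0916, 0.2028]
tool_rot: [3.141, -0.001, -2.926]
force: [-0.4, 0.5, 0.6]
grip_width: -0.0002
finger_force: 0.0
t 3.25 target [ 0.6146 -0.1326  0.103 ] n 3 box now [-0.0171 -0.2042] q7 1.9
0 [-0.0057 -0.0152  0.0333] 0
2 [-0.0057 -0.0152  0.0333] 0
```

```bash
python3 -m inch '[[-0.009,-0.023,0,0,0,0,1],[-0.008,-0.023,0.02,0,0,0,1],[0,0,0.04,0,0,0,1],[0,0,0.04,0,0,0,1],[0,0,0,0,0,0,1]]'
python3 plan.py 0 -.25 .103 3.14159 .049; python3 look.py s2 200 200 240 180 3 scene
```

```text
clock: 3.75
position: [0.6118, -0.1299, 0.0992]
tool_rot: [3.138, -0.007, -2.923]
force: [-0.7, 0.4, -0.5]
grip_width: 0.0001
finger_force: 0.0
t 3.75 target [ 0.6146 -0.1326  0.103 ] n 1 box now [-0.0022 -0.2468] q7 1.97
0 [-0.0022 -0.0032 -0.0038] 0
```

View pics/s2.png

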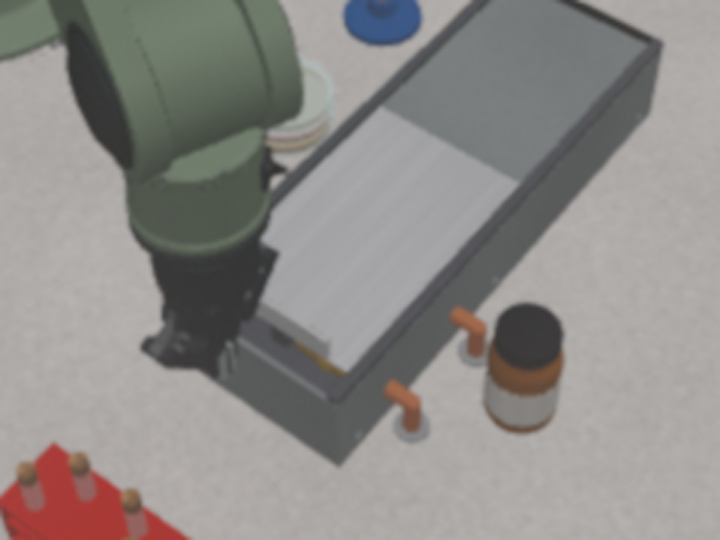

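The gripper is shut and stands at the box's right end, just outside the lip at (295,330) in the crop, clear of the rack. I'll push along +y.

```bash
python3 -m inch '[[-0.004,0.015,-0.003,0,0,0,1],[-0.004,0.02,0,0,0,0,1],[0,0.02,0,0,0,0,1],[0,0.025,0,0,0,0,1],[0,0.025,0,0,0,0,1]]'
python3 -m inch '[[0,0.025,0,0,0,0,1],[0,0.025,0,0,0,0,1],[0,0.025,0,0,0,0,1],[0,0.025,0,0,0,0,1]]'
python3 plan.py 0.005 0 .103 3.14159 .025
```

```text
clock: 4.3
position: [0.6013, -0.0263, 0.1096]
tool_rot: [-3.14, 0.005, -2.924]
force: [5.2, -4.6, 0.2]
grip_width: -0.0001
finger_force: 3.8
clock: 4.7
position: [0.5796, 0.0719, 0.1095]
tool_rot: [-3.141, 0.005, -2.924]
force: [5.1, -4.5, 0.6]
grip_width: -0.0003
finger_force: 3.8
t 4.7 target [0.5654 0.1126 0.103 ] n 2 box now [ 0.0101 -0.0428] q7 1.64
0 [0.0025 0.0214 0.0033] 0
1 [0.0025 0.0214 0.0033] 0
```

```bash
python3 -m inch '[[0.002,0.02,0.003,0,0,0,1],[0.002,0.015,0.001,0,0,0,1],[0,0.008,0,0,0,0,1],[0,0,0,0,0,0,1]]'
python3 plan.py 0.005 0.01 .103 3.14159 .025
python3 -m inch '[[0,0.006,0,0,0,0,1],[0,0.004,0,0,0,0,1]]'
python3 plan.py 0.005 0.01 .103 3.14159 .025
```

```text
clock: 5.1
position: [0.5699, 0.1154, 0.1086]
tool_rot: [3.14, 0.014, -2.922]
force: [6.0, 5.5, 36.8]
grip_width: -0.0003
finger_force: 19.9
t 5.1 target [0.5632 0.1223 0.103 ] n 1 box now [0.0101 0.0018] q7 1.57
0 [0.005  0.0082 0.0056] 0
clock: 5.3
position: [0.5681, 0.1235, 0.1086]
tool_rot: [3.14, 0.014, -2.924]
force: [8.7, -1.9, 35.7]
grip_width: -0.0001
finger_force: 21.5
t 5.3 target [0.5632 0.1223 0.103 ] n 1 box now [0.01   0.0101] q7 1.56
0 [ 0.005  -0.0001  0.0056] 0
```

```bash
python3 -m inch '[[0,0,-0.005,0,0,0,1],[0,0,0,0,0,0,1]]'
python3 plan.py 0.005 0.01 .103 3.14159 .025; python3 look.py s3 200 180 240 180 3 scene
python3 -c "
from h import *
grab_frame('top')
O=np.array([.5605,.1115]);c,s=np.cos(.218),np.sin(.218)
for cam in('top','scene'):
  for n,z in dict(lip=.114,gas_pivot=.071,gas_tip=.071,air_pivot=.071,air_tip=.071).items():
    for r in landmark_of(n,cam)[:2]:
      p=at(cam,r['xy'],z)[:2]-O;print(cam,n,round(r['score'],2),np.round(r['xy']),(np.array([[c,s],[-s,c]])@p).round(4))
"
```

```text
clock: 5.5
position: [0.5639, 0.1225, 0.1104]
tool_rot: [3.141, 0.004, -2.923]
force: [0.5, 1.0, -0.4]
grip_width: 0.0001
finger_force: 0.0
t 5.5 target [0.5632 0.1223 0.103 ] n 1 box now [0.0057 0.01  ] q7 1.56
0 [ 0.0007 -0.      0.0074] 0
top gas_pivot 0.61 [348. 151.] [ 0.1368 -0.0691]
top air_pivot 0.7 [390. 184.] [ 0.0292 -0.1512]
top air_tip 0.7 [271. 305.] [-0.1963  0.207 ]
top air_tip 0.69 [391. 203.] [-0.0203 -0.1413]
scene lip 0.55 [344. 246.] [-0.0034  0.03  ]
scene gas_pivot 0.86 [336. 287.] [ 0.0398 -0.0592]
scene gas_pivot 0.21 [373. 335.] [ 0.1877 -0.1191]
scene gas_tip 0.67 [336. 281.] [ 0.0286 -0.047 ]
scene gas_tip 0.6 [312. 272.] [-0.0377 -0.0588]
scene air_pivot 0.64 [312. 308.] [ 0.0315 -0.1476]
scene air_tip 0.7 [237. 389.] [ 0.0339 -0.4048]
scene air_tip 0.51 [293. 294.] [-0.0294 -0.142 ]
```

View pics/s3.png

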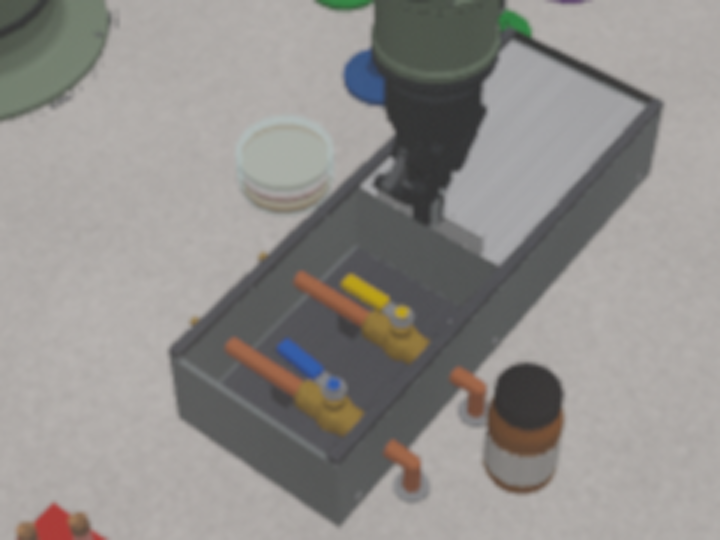

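The cover is nearly fully open. Yellow (gas) is at the y=-60 pivot, with its tip at crop (348,283) and pivot at (402,315). Blue is at y=-150. I'll check that the cover is at its stop.

```bash
python3 -m inch '[[0,0.004,0,0,0,0,1],[0,0.004,0,0,0,0,1],[0,0,0,0,0,0,1]]'
python3 plan.py 0.005 0.01 .103 3.14159 .025
```

```text
clock: 6.4
position: [0.5619, 0.1294, 0.109]
tool_rot: [3.141, 0.003, -2.924]
force: [-2.6, -0.5, 20.0]
grip_width: -0.0001
finger_force: 9.7
t 6.4 target [0.5632 0.1223 0.103 ] n 1 box now [0.0053 0.0172] q7 1.54
0 [ 0.0003 -0.0072  0.006 ] 0
```

```bash
python3 -m inch '[[0,0,-0.02,0,0,0,1],[0,-0.03,0,0,0,0,1],[0,-0.03,0,0,0,0,1],[0,0,0,0,0,0,1]]'
python3 look.py s4 280 180 160 120 5 scene
python3 plan.py 0.005 -.05 .098 3.14159 .025;python3 - <<'E'
from h import *
O=np.array([.5605,.1115]);c,s=np.cos(.218),np.sin(.218)
for cam in('scene','top'):
  if cam=='top':grab_frame(cam)
  for r in landmark_of('lip',cam)[:2]:
      p=at(cam,r['xy'],.114)[:2]-O;print(cam,round(r['score'],2),np.round(r['xy']),(np.array([[c,s],[-s,c]])@p).round(4))
for y in(0.,.01,.015,.02,.025):
  print(y,[(proj('scene',[*(O+[c*x-s*y,s*x+c*y]),.116])-[280,180])*5 for x in(-.055,.055)])
E
```

```text
clock: 6.8
position: [0.5747, 0.066, 0.128]
tool_rot: [-3.14, 0.0, -2.929]
force: [-0.7, 0.6, 0.9]
grip_width: -0.0003
finger_force: 0.0
t 6.85 target [0.5762 0.0638 0.098 ] n 2 box now [ 0.0041 -0.0451] q7 1.64
0 [-0.0005 -0.0025  0.0149] 0
1 [-0.0005 -0.0025  0.0149] 0
scene 0.58 [347. 247.] [0.0063 0.0298]
top 0.75 [325. 208.] [0.0015 0.0228]
top 0.21 [344. 148.] [ 0.1352 -0.0567]
0.0 [array([202.22492745, 313.84627308]), array([380.88092057, 415.0591825 ])]
0.01 [array([214.21535672, 302.28476025]), array([392.54997066, 402.64948788])]
0.015 [array([220.17389908, 296.53936429]), array([398.34751387, 396.48396967])]
0.02 [array([226.10819225, 290.81735008]), array([404.12061044, 390.34444976])]
0.025 [array([232.01838397, 285.11857518]), array([409.86941467, 384.23076403])]
```

View pics/s4.png

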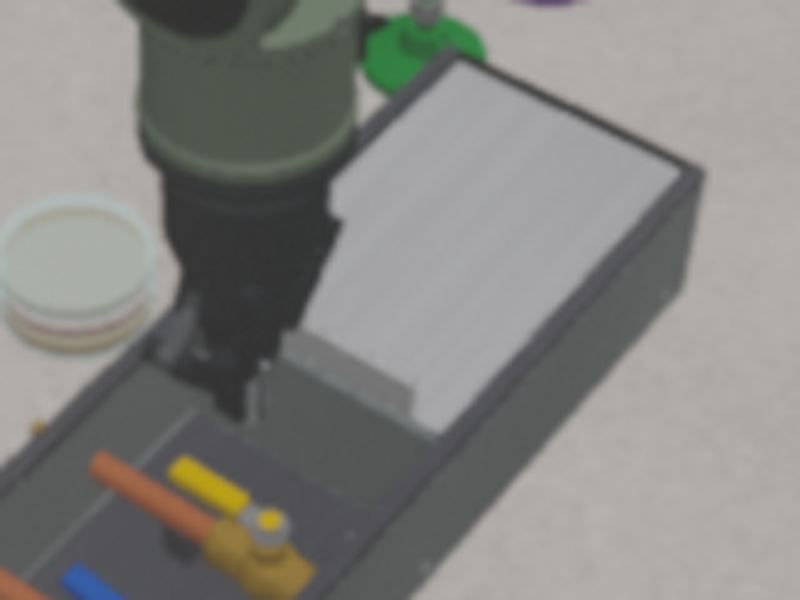

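The lip's right end, at crop (413,385), matches a box y of about +25 mm, which is the stop. I'll do one lower confirming push.

```bash
python3 -m inch '[[0,0.01,0.027,0,0,0,1],[0,0.025,0,0,0,0,1],[0,0.015,0,0,0,0,1],[0,0.007,0,0,0,0,1],[0,0,0,0,0,0,1]]'
python3 plan.py 0.005 -.05 .098 3.14159 .025
```

```text
clock: 7.5
position: [0.5619, 0.1241, 0.1003]
tool_rot: [-3.139, -0.0, -2.924]
force: [2.8, -10.6, -7.7]
grip_width: 0.0005
finger_force: 5.2
t 7.5 target [0.5762 0.0638 0.098 ] n 3 box now [0.0041 0.0121] q7 1.55
0 [-0.0003 -0.0207  0.0008] 0
2 [-0.0003 -0.0207  0.0008] 0
```

The push stalled at 10 N, so the cover is at its stop. Next I'll go over the gas handle to its right side.

```bash
python3 -m inch '[[0,-0.035,-0.006,0,0,0,1],[0.006,-0.037,0,0,0,0,1],[0.01,-0.037,0,0,0,0,1],[0,0,0,0,0,0,1]]'
python3 plan.py -.012 -.097 .061 3.14159 .04
python3 look.py s5 250 210 160 120 5 scene
python3 - <<'E'
from h import *
O=np.array([.5605,.1115]);c,s=np.cos(.218),np.sin(.218)
for n in ('gas_tip','gas_pivot','air_tip','air_pivot'):
  for r in landmark_of(n,'scene')[:2]:
      p=at('scene',r['xy'],.071)[:2]-O;print(n,round(r['score'],2),np.round(r['xy']),(np.array([[c,s],[-s,c]])@p).round(4))
E
```

```text
clock: 7.9
position: [0.5697, 0.0103, 0.1071]
tool_rot: [-3.139, 0.0, -2.93]
force: [0.5, 1.5, 0.8]
grip_width: -0.0001
finger_force: 0.0
t 7.9 target [0.5698 0.0142 0.061 ] n 2 box now [-0.0129 -0.1008] q7 1.74
0 [-0.0004  0.0019  0.023 ] 0
1 [-0.0004  0.0019  0.023 ] 0
gas_tip 0.45 [310. 269.] [-0.0452 -0.0543]
gas_pivot 0.78 [334. 286.] [ 0.033  -0.0609]
gas_pivot 0.35 [345. 250.] [-0.0139  0.0521]
air_pivot 0.62 [308. 310.] [ 0.0263 -0.1555]
```

View pics/s5.png

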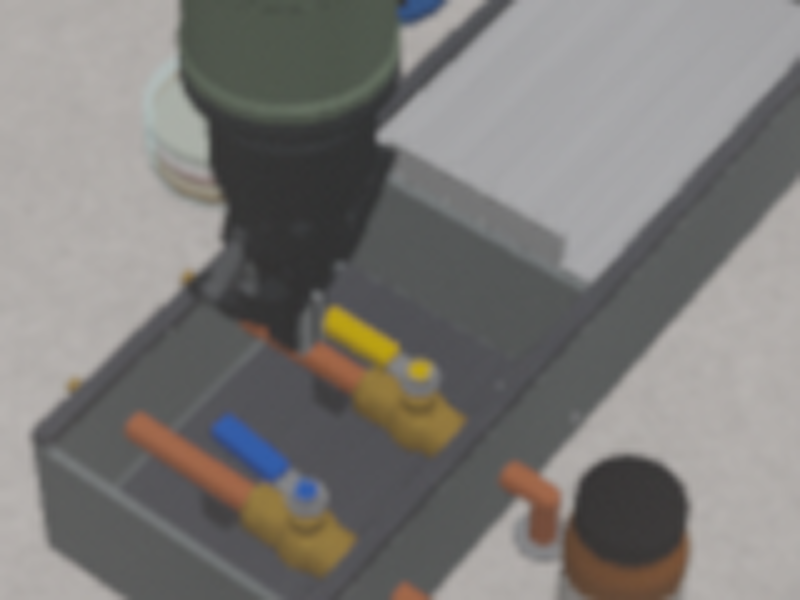

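The gripper is above the gap between the yellow handle, tip at crop (333,322), and the blue handle, tip at (222,425). I'll descend on the right of yellow.

```bash
python3 -m inch '[[0,0.002,0.022,0,0,0,1],[0,0.002,0.022,0,0,0,1],[0,0,0,0,0,0,1]]'
python3 plan.py -.012 -.097 .061 3.14159 .04
```

```text
clock: 8.45
position: [0.5674, 0.0211, 0.0602]
tool_rot: [3.141, -0.004, -2.922]
force: [-0.3, -0.1, 0.6]
grip_width: 0.0001
finger_force: 0.0
t 8.45 target [0.5698 0.0142 0.061 ] n 1 box now [-0.0128 -0.0897] q7 1.74
0 [-0.0008 -0.0073 -0.0008] 0
```

```bash
python3 -m inch '[[0,0.009,0,0,0,0,1],[0.0025,0.0065,0,0,0,0.143,1],[0.0025,0.0065,0,0,0,0.143,1],[0.0025,0.0065,0,0,0,0.143,1]]'
python3 plan.py .01 -.017 .061 1.571 .04
python3 -m inch '[[0.0025,0.0065,0,0,0,0.143,1],[0.0025,0.0065,0,0,0,0.143,1],[0.0025,0.0065,0,0,0,0.143,1],[0.0025,0.0065,0,0,0,0.143,1]]'
python3 plan.py .01 -.017 .061 1.571 .04
```

```text
clock: 8.85
position: [0.5578, 0.0472, 0.0634]
tool_rot: [-3.141, 0.0, 2.924]
force: [-1.5, -6.6, -4.5]
grip_width: 0.0001
finger_force: 3.6
t 8.85 target [0.5739 0.0971 0.061 ] n 8 box now [-0.0166 -0.0622] q7 1.37
0 [-0.0006  0.0065  0.0003] 0.1418
1 [0.0003 0.0065 0.0003] 0.1418
2 [0.0012 0.0064 0.0003] 0.1418
3 [0.0021 0.0062 0.0003] 0.1418
4 [0.003  0.0058 0.0003] 0.1418
5 [0.0038 0.0054 0.0003] 0.1418
6 [0.0045 0.0048 0.0003] 0.1418
7 [0.0051 0.0041 0.0003] 0.1418
clock: 9.25
position: [0.5589, 0.0752, 0.0632]
tool_rot: [-3.141, -0.001, 2.352]
force: [-3.5, -7.3, -3.5]
grip_width: -0.0001
finger_force: 3.7
t 9.25 target [0.5739 0.0971 0.061 ] n 4 box now [-0.0094 -0.0351] q7 0.91
0 [0.0012 0.0065 0.0006] 0.1408
1 [0.0021 0.0063 0.0006] 0.1408
2 [0.003  0.0059 0.0006] 0.1408
3 [0.0038 0.0054 0.0006] 0.1408
```

```bash
python3 -m inch '[[0.002,0.0065,0.001,0,0,0.143,1],[0.002,0.0065,0.001,0,0,0.143,1],[0.0025,0.0065,0,0,0,0.143,1],[0.003,0.006,0,0,0,0.143,1],[0,0.003,0,0,0,0,1]]'
python3 plan.py .01 -.017 .061 1.571 .04
python3 -m inch '[[0,0.003,0,0,0,0,1],[0,0.003,0,0,0,0,1]]'
python3 plan.py .01 -.017 .061 1.571 .04
```

```text
clock: 9.75
position: [0.5749, 0.0975, 0.0606]
tool_rot: [-3.134, -0.001, 1.781]
force: [-38.0, -10.3, 22.0]
grip_width: 0.0002
finger_force: 19.8
t 9.75 target [0.5739 0.0971 0.061 ] n 1 box now [ 0.011  -0.0168] q7 0.45
0 [-0.0002 -0.001  -0.0004] 0
clock: 9.95
position: [0.5759, 0.0977, 0.06]
tool_rot: [-3.124, -0.004, 1.786]
force: [-66.2, -13.1, 40.8]
grip_width: -0.0005
finger_force: 35.5
t 9.95 target [0.5739 0.0971 0.061 ] n 1 box now [ 0.0121 -0.0168] q7 0.45
0 [-0.0002 -0.0021 -0.001 ] 0
```

Hard stop reached. I'll back off gently (tool -y), lift and look.

```bash
python3 -m inch '[[0,-0.008,0,0,0,0,1],[0,-0.012,0,0,0,0,1],[0,0,-0.04,0,0,0,1],[0,0,-0.05,0,0,0,1],[0,0,-0.05,0,0,0,1]]'
python3 -m inch '[[0,-0.04,-0.02,0,0,0,1],[0,-0.045,0,0,0,0,1],[0,-0.045,0,0,0,0,1],[0,0,0,0,0,0,1],[0,0,0,0,0,0,1]]'
python3 look.py s6 200 150 240 180 3 scene; python3 look.py t6 200 120 320 220 2 top
```

```text
clock: 10.45
position: [0.5647, 0.0951, 0.2032]
tool_rot: [3.141, -0.001, 1.786]
force: [1.0, 0.8, 0.6]
grip_width: -0.0001
finger_force: 0.0
clock: 10.95
position: [0.438, 0.0677, 0.2216]
tool_rot: [3.139, -0.003, 1.787]
force: [0.4, 0.1, 1.3]
grip_width: 0.0005
finger_force: 0.0
```

View pics/s6.png

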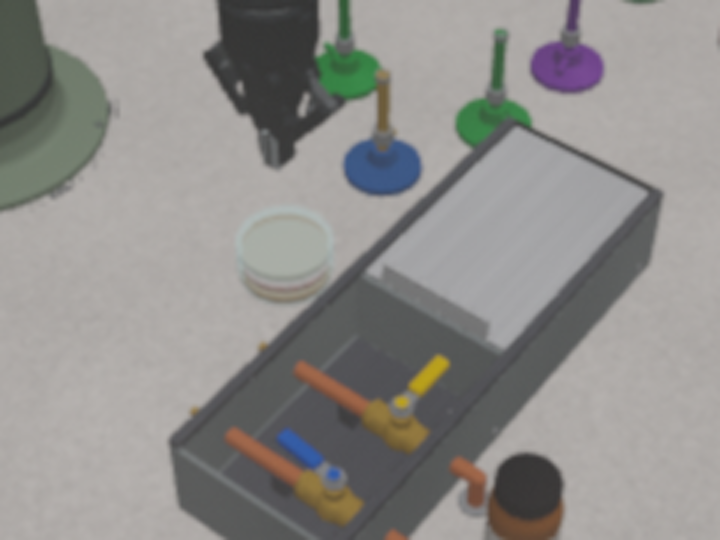

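View pics/t6.png

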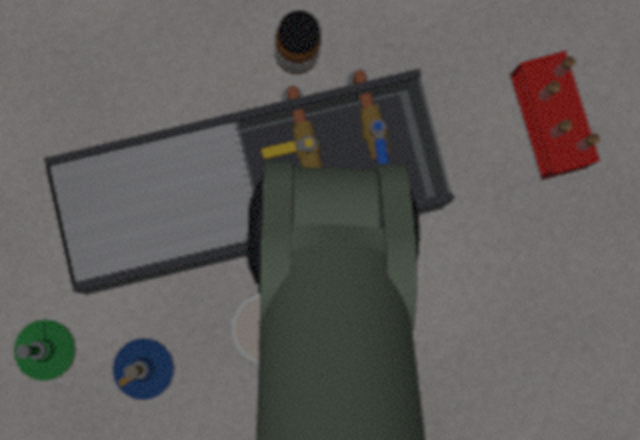

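The yellow handle, from (402,403) to (440,362), lies across its pipe. The blue handle is unchanged, the cover is fully open, and the surrounding items haven't moved. I'm handing in.

```bash
python3 -c "
from workcell import bot;print(bot.job_done())"
```

```text
the job is handed in; nothing more can be done
None
```

The burner gas is shut off: the cover is fully left at its stop and the yellow handle is turned to its stop across its pipe. The blue handle and everything around the box look undisturbed, and the job was handed in at about 11 s on the robot's clock.

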